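# Hang the rinsed gel scoop on the drip hook beside the spatula

### The arm

A 6-joint arm with a two-finger parallel gripper is mounted at the origin on the work surface. World frame = base frame: x ahead of the robot, y to its left, z up, the work surface at z = 0. Lengths are in m, angles in degrees, forces in N, time in s.
With the tool pointing down it reaches from about 0.25 to 0.725 m from the base axis. Payload 9.7 kg.
Tool frame: the origin (TCP) lies midway between the tips of the shut fingers; the grasp point (between the pads) lies 19 mm behind it; z points along the fingers, y is the line along which they close (so a half turn about z gives the same grasp; the last joint's range is limited). The gripper opens to 85 mm and grips with 20 to 120 N. Pads are 22 mm wide; open, the fingers measure 114 mm over their backs; the gripper's body (76 mm by 85 mm) begins 54 mm behind the grasp point. The pads swing forward as they close: fully open they stand 13 mm farther back than shut.
Start: joints at [-65.89, 4.979, 10.078, 95.1, 0, 90], TCP at [0.225, -0.502, 0.231] pointing down, gripper open.
Joint ranges: [-179.16, 179.16], [-48.56, 103.87], [-65.8, 70.77], [-126.05, 130.52], [-82.76, 87.17], [-180, 180]. Speed limits (degrees/s): [127.2, 127.2, 147.25, 180, 180, 180].

### API

Orientations are given as [roll, pitch, yaw] about the fixed x, y, z axes, in that order (R = Rz(yaw) Ry(pitch) Rx(roll)).
In Python, from workcell import bot gives the robot as it stands. The module is installed in compiled form; this text tells all that it offers.
- The arm moves only by the tool send_rows, never from a script. Its argument "moves" is one flat list of numbers, 7 for each row, row after row: the shift along the world's x, y, z normalised to -1 to 1, where 1 is 0.025 m, then the turn, a rotation vector about the world's x, y, z normalised to -1 to 1, where 1 is 0.15 rad, then the closure, from -1 (fully open) to 1 (shut), so that 0 is half open. A call has 1 to 8 rows; each row shifts and turns the commanded pose from where the row before left it; what a row does not reach is not made up. A row lasts 1/8 s, in which the tool goes at most 62.5 mm and 10.7 degrees, less where a joint would pass 70% of its speed; a pose out of reach is approached as far as the arm can. A call with a number of a shift or a turn outside -1 to 1 is refused whole. A call with a gripper value outside its range is refused whole. The fingers move at their own pace and stop on an object; "squeeze" is the grip in N (left out, the last holds). Time passes only in rows, so rows that do not move let the fingers close. It gives the time, the measured TCP pose, the force, the opening and the grip force at its end, in the units of the state.
- bot.get_obs(): the state, without advancing time (a new reading comes with each control period).
- bot.camera(name): name is "side" or "top"; returns a dict with "color" (384x512x3 uint8, red, green, blue), "camera_matrix" (3x3 intrinsics, pixels), "D" ([k1, k2, p1, p2, k3] as OpenCV has them; the pictures are not rectified), "R" (3x3) and "t" (3): a world point X has camera coordinates R X + t. Camera axes: x right, y down, z forward; pixel columns grow to the right and rows downward; lengths in m; the calibration is good to about 2 mm. A picture is of the moment at which its call begins. There is no depth.
- bot.job_done(): hands the job in; it is judged then, once.
Trained networks look in the newest picture that a camera, given by its name, has taken for a name from the list of things; names that differ only in an ending like _2 or _b are one class to them, and where a whole thing is asked for, a point or a joint stands for the part that bears it (a point fixed in the world has none). Each returns a list of dicts, best first, with "p" (0 to 1); they miss things now and then, are a little off and sometimes report something else, mostly with a low value. They report only what shows in the picture. A call takes as long as a camera call. They do not tell look-alikes from the thing itself.
- bot.boxes_of(camera, query): "extent" ([left, top, right, bottom] in pixels, round what is visible of it).
- bot.trace(camera, query): "region" (384x512 bool, what is visible of it) and "extent" ([left, top, right, bottom] in pixels, round what is visible of it).
- bot.landmark_of(camera, query): "pixel" ([column, row] in pixels: a listed point, or the origin of a listed thing).
The state is a dict: "time": time; "q": joint angles; "qd": joint speeds; "joint_efforts": joint torques, N m; "ee_pos": TCP position; "tcp_rot": TCP orientation; "wrist_force": force on the tool from outside, world axes, zero at the start; "torque": the same for the moment, N m; "opening": finger opening in m; "grasp_force": force on a finger pad.
Only numpy, scipy, OpenCV 4.12 (cv2) and the standard library are available. Lean on these libraries where they do the work, as an engineer would, in place of code of your own. Each camera call takes 0.05 s, during which the arm holds its last target. There are 200 camera calls.

### The job

The blue gel scoop has been rinsed: lift it out of the draining rack and hang it by its slot on the steel hook, in front of the orange spatula that is already drying there. With the scoop, slide the spatula back along the hook until both are pressed firmly but gently (a few newtons, no ramming) against the soft red bumper, then let go, so that both hang freely side by side. The spatula must stay on the hook throughout, and the other things on the bench are to be left alone.

Things in the scene. Friction and masses are not known exactly. Their poses are not given: they have to be found in the camera images.
- stand: draining stand fixed to the bench: grey foot, upright 12 mm rod 257 mm tall (origin at its foot on the bench); at 225 mm height a level hook rod points along the stand's -x axis to an upturned tip. White drip tray, 22 mm high, 150 x 130 mm, below the hook.
- boss (a point): where the hook rod leaves the stand's upright, 125 mm behind the bend; aluminium boss, 26 x 26 x 34 mm, around it. On the rod a brass collar holds a soft red silicone bumper (20 mm across, about 4 N per mm, 6 mm of give) that faces the tip. It is fixed at a different place each time, front face 50 to 82 mm behind the bend: not measured, to be felt (or seen).
- hook (a point): point on the hook rod's axis where it bends up into the tip. Its +x axis runs level along the rod back to the bumper and the upright, +z is up. The rod is 6 mm thick; the tip rises from here 14 mm up and 8 mm forward (-x) on its axis (top of the tip 17 mm above the rod's axis, front 11 mm before the bend).
- scoop_center (a point): centre (half-way up) of the blue plastic gel scoop, 175 mm tall, 50 to 100 g, standing on its blade in the rack, leaning up to 0.05 rad. Axes: x normal to the flat scoop, y across it, z up. Blade: lowest 78 mm, 80 mm wide, 4 mm thick. Handle: above it, 36 mm wide, 5 mm thick, to be gripped by its two side edges.
- scoop_slot (a point): middle of the upper edge of the scoop's hanging slot, 25 mm below the top of the handle; same axes. The slot goes through the handle along x, is 12 mm wide (y) and reaches from here 26 mm down. Hung up, this edge lies on top of the hook rod, 3 mm above its axis.
- spatula_slot (a point): middle of the upper edge of the orange spatula's hanging slot, lying on the hook rod 20 to 45 mm behind the bend; x along the rod, z up. Flat spatula, 5 mm thick, 28 to 56 g, handle 22 mm wide ending 9 mm above this edge, blade 50 mm wide ending 141 mm below it. It slides easily along the rod.
- rack: white slotted draining rack, fixed, 150 (x) x 104 (y) x 56 mm, origin at the centre of its underside; the scoop stands in its middle slot, 10 mm above the bench, between upright fins 46 mm high that leave 1 mm on either side of the blade; two green glass plates, 90 mm high, stand in the slots 41 mm to either side
- tube_rack: bystander: blue microtube rack, 100 x 200 x 28 mm (tubes to 44 mm), origin at the centre of its underside
- bottle: bystander: clear reagent bottle with blue cap, 80 mm across, 170 mm tall, origin at the centre of its underside
- gel_tank: bystander: transparent blue gel tank, 100 x 200 x 93 mm with two terminals, origin at the centre of its underside
There are look-alikes about, which are no part of the job. There is more than one size of the part that bears spatula_slot; the job needs the largest.

How it is judged:
By the outcome, as a careful person would: the job done as asked, in the order asked, and still so for the second after the job is handed in, with the robot touching nothing.
It also fails if it takes over 61 s, if anything falls off the work surface, if the arm or the gripper's body presses on something with over 40 N, if the wrist force passes 120 N, or if a joint passes its speed limit or range.

## Working session

There is one attempt and no reset: what is moved stays moved. The work goes in short steps, Python scripts to look and compute and a tool call to move; the robot and the scene stay as the last step left them, time stands still between calls to the robot, and variables do not carry over. Pictures are saved under pics/ and viewed, at most 10 in all, crops included, and the job is handed in when it is done.

Besides the shell and the picture viewer there is one more tool, called after "Call:" as name(argument=value, ...), one argument or row to a line, values as JSON. send_rows: Moves the arm, as the interface text tells. Its arguments: {"type":"object","properties":{"moves":{"type":"array"},"squeeze":{"type":"number"}},"required":["moves"]}

```bash
mkdir -p pics; cat > h.py <<'E'
import numpy as np, cv2
from workcell import bot
def proj(c,X):
    return cv2.projectPoints(np.array(X,float).reshape(-1,3),cv2.Rodrigues(c["R"])[0],c["t"],c["camera_matrix"],np.array(c["D"],float))[0].reshape(-1,2)
def ray(c,p):
    u=cv2.undistortPoints(np.array(p,float).reshape(1,1,2),c["camera_matrix"],np.array(c["D"],float)).ravel()
    R=np.array(c["R"]);return -R.T@c["t"], R.T@np.array([u[0],u[1],1])
def atz(c,p,z):
    o,d=ray(c,p);return o+d*(z-o[2])/d[2]
def tri(c1,p1,c2,p2):
    o1,d1=ray(c1,p1);o2,d2=ray(c2,p2)
    s=np.linalg.lstsq(np.c_[d1,-d2],o2-o1,rcond=None)[0]
    a=o1+s[0]*d1;b=o2+s[1]*d2
    return (a+b)/2,np.linalg.norm(a-b)
E
python3 - <<'E'
from h import *
np.set_printoptions(precision=4,suppress=True)
print(bot.get_obs())
C={}
for n in("side","top"):
    c=C[n]=bot.camera(n);cv2.imwrite(f"pics/{n}0.png",cv2.resize(c["color"][...,::-1],(800,600)))
    print(n,-np.array(c["R"]).T@c["t"],c["R"][2])
    for q in("stand","boss","hook","scoop_center","scoop_slot","spatula_slot","rack","tube_rack","bottle","gel_tank"):
        print(q,[(np.round(d["pixel"],1),round(d["p"],2)) for d in bot.landmark_of(n,q)])
    for q in("scoop_center","spatula_slot"):
        print("box",q,[(np.round(d["extent"]),round(d["p"],2)) for d in bot.boxes_of(n,q)])
E
```

```text
{'time': 0.0, 'q': array([-65.8909,   5.0098,  10.0346,  95.0992,  -0.0006,  90.0014]), 'qd': array([ 0.0053, -0.0807, -0.0328, -0.0261, -0.0465,  0.0713]), 'joint_efforts': array([ -0.0009, -52.0395,  46.48  ,   0.0164,  -0.    ,  -0.    ]), 'ee_pos': array([ 0.2246, -0.5018,  0.2306]), 'tcp_rot': array([-179.9256,    0.0006,   24.1077]), 'wrist_force': array([ 0.0273,  0.0744, -0.3028]), 'torque': array([ 0.0091,  0.0295, -0.0191]), 'grasp_force': 0.0, 'opening': 0.0853160295436105}
side [-0.0683  0.6246  0.843 ] [ 0.5536 -0.5633 -0.6133]
stand [(array([233.7, 225.5]), 0.72)]
boss [(array([228.5, 155.1]), 0.61)]
hook [(array([262.4, 180.9]), 0.96)]
scoop_center [(array([343.7, 181.4]), 0.94)]
scoop_slot [(array([346. , 161.3]), 0.59)]
spatula_slot [(array([213.9, 252.4]), 0.81), (array([248.3, 171.7]), 0.76), (array([192.5, 232.4]), 0.71)]
rack [(array([341.2, 206.4]), 0.92)]
tube_rack [(array([194.8, 323.2]), 0.68)]
bottle [(array([298.6, 171.5]), 0.59)]
gel_tank [(array([105. , 279.1]), 0.79)]
box scoop_center [(array([330., 154., 357., 204.]), 0.66)]
box spatula_slot [(array([24
[... 152 characters left out ...]
1.4]), 0.96)]
boss [(array([262.5, 156.5]), 0.57)]
hook [(array([250.9, 206.9]), 0.87)]
scoop_center [(array([359.2, 229.8]), 0.76), (array([144.5, 143.2]), 0.65)]
scoop_slot [(array([364.9, 226.4]), 0.71)]
spatula_slot [(array([205.1, 174.5]), 0.57), (array([251.8, 191.8]), 0.52), (array([198.7, 201.9]), 0.45)]
rack [(array([353.1, 228.7]), 0.92)]
tube_rack [(array([166.8, 230.6]), 0.9), (array([147.1, 143.4]), 0.4)]
bottle [(array([367.2, 158.6]), 0.66)]
gel_tank [(array([146.7, 140.3]), 0.83)]
box scoop_center [(array([345., 222., 368., 232.]), 0.49), (array([105., 112., 179., 160.]), 0.44)]
box spatula_slot [(array([246., 190., 265., 200.]), 0.6), (array([206., 173., 207., 185.]), 0.53)]
```

View pics/side0.png

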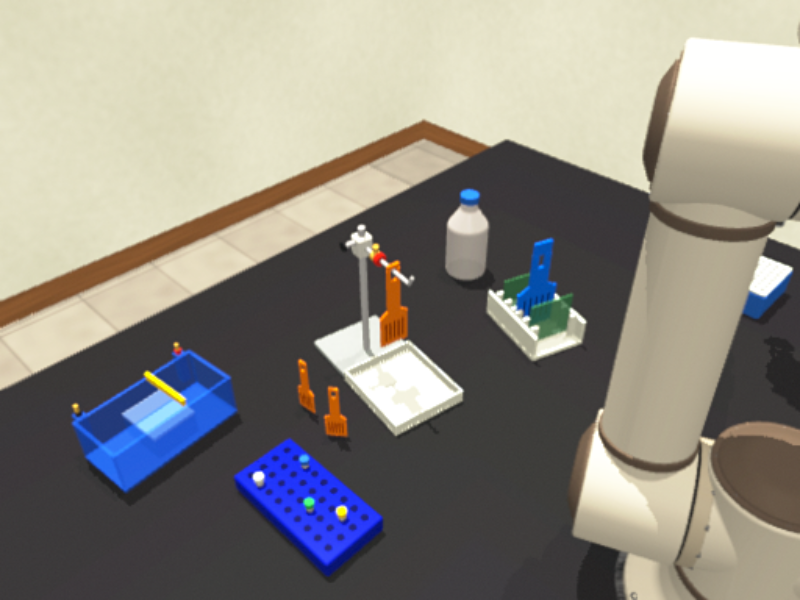

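View pics/top0.png

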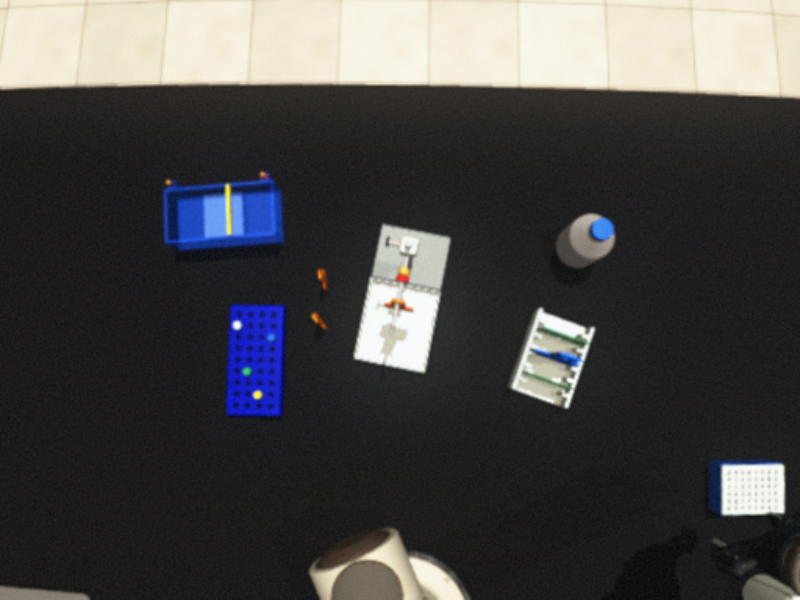

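```bash
python3 - <<'E'
from h import *
np.set_printoptions(precision=4,suppress=True)
s=bot.camera("side");t=bot.camera("top")
for n,a,b in(("hook",(262.4,180.9),(250.9,206.9)),("boss",(228.5,155.1),(262.5,156.5)),("stand",(233.7,225.5),(260,171.4)),
 ("scoopc",(343.7,181.4),(359.2,229.8)),("slot",(346,161.3),(364.9,226.4)),("spat",(248.3,171.7),(251.8,191.8)),("spatB",(213.9,252.4),(205.1,174.5)),("spatC",(192.5,232.4),(198.7,201.9)),("spatD",(213.9,252.4),(198.7,201.9)),("spatE",(192.5,232.4),(205.1,174.5)),("rack",(341.2,206.4),(353.1,228.7)),("bottle",(298.6,171.5),(367.2,158.6))):
    print(n,*tri(s,a,t,b))
    
def crop(c,x0,y0,x1,y1,n,k): cv2.imwrite(n,cv2.resize(c["color"][y0:y1,x0:x1,::-1],None,fx=k,fy=k,interpolation=cv2.INTER_CUBIC))
a=cv2.resize(s["color"][135:265,180:280,::-1],None,fx=4.5,fy=4.5,interpolation=cv2.INTER_CUBIC)
b=cv2.resize(t["color"][140:270,190:270,::-1],None,fx=4.2,fy=4.5,interpolation=cv2.INTER_CUBIC)
cv2.imwrite("pics/hookcrop.png",np.hstack([a,b])[:, :800])
a=cv2.resize(s["color"][140:240,310:375,::-1],None,fx=6,fy=6,interpolation=cv2.INTER_CUBIC)
b=cv2.resize(t["color"][190:290,320:385,::-1],None,fx=6,fy=6,interpolation=cv2.INTER_CUBIC)
cv2.imwrite("pics/scoopcrop.png",np.hstack([a,b]))
E
```

```text
hook [0.5212 0.019  0.2246] 0.009217081390713311
boss [ 0.6462 -0.0019  0.226 ] 0.004016581071810353
stand [0.6395 0.0025 0.0065] 0.0037303274968921605
scoopc [ 0.4777 -0.2604  0.0988] 0.0035756852952316055
slot [ 0.4836 -0.2623  0.1599] 0.0019319956360247992
spat [0.5593 0.02   0.2312] 0.0010382645912203647
spatB [0.6028 0.1389 0.0352] 0.05902535695931287
spatC [0.553  0.1719 0.1455] 0.038685601869881306
spatD [0.5386 0.1612 0.0897] 0.013621366456951903
spatE [0.6175 0.1506 0.0924] 0.00048276848272933443
rack [ 0.4798 -0.2652  0.0078] 0.0003748067075628308
bottle [ 0.681  -0.3106  0.0064] 0.007540499326919195
```

View pics/hookcrop.png

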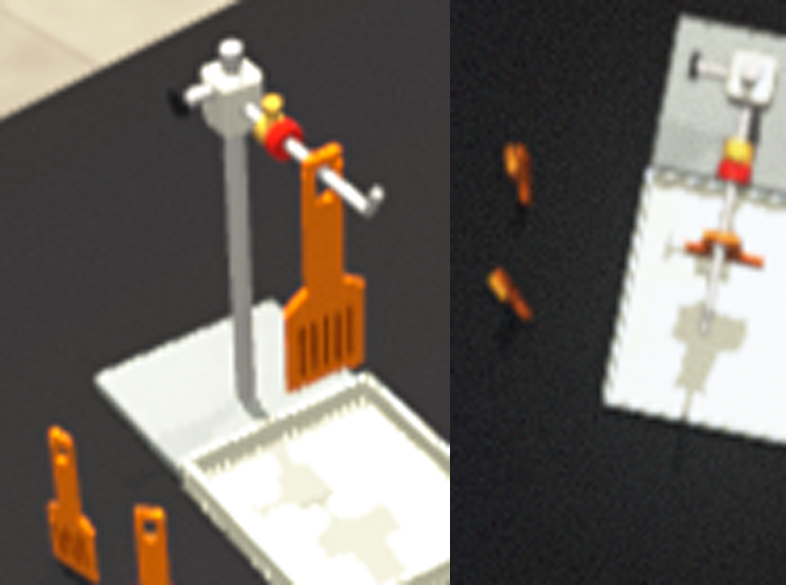

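View pics/scoopcrop.png

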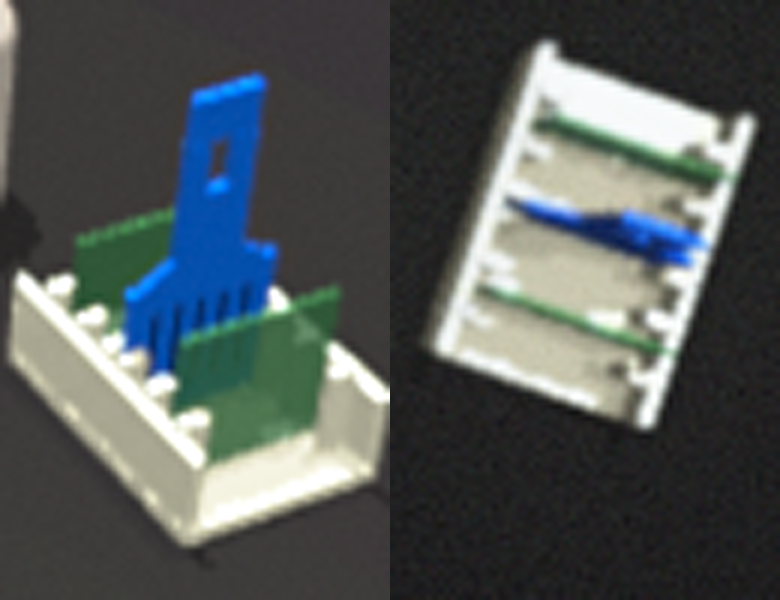

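Side view: the spatula on the hook is at (248,172). The small orange ones standing on the bench, at (192,232) and (214,252), are look-alikes. The hook one is the largest and it hangs on the rod, so it's the one meant. The scoop stands in the rack at (344,181). Next I'll fit models for precise poses.

```bash
cat > fit.py <<'E'
from h import *
from scipy.optimize import least_squares, minimize
from scipy.spatial.transform import Rotation as Ro
np.set_printoptions(precision=4,suppress=True)
def scoop_poly():  # frame at slot edge; y,z outline
    o=[(-18,25),(18,25),(18,-72),(40,-72-8),(40,-150),(-40,-150),(-40,-80),(-18,-72)]
    return np.array(o)/1000
def sil(c,T,th=.0025,shape=(384,512)):
    m=np.zeros(shape,np.uint8);P=scoop_poly();R,t=T
    for parts in ([0,1,2,7],[7,2,3,4,5,6]):
        X=np.array([[s*th,*P[i]] for i in parts for s in(-1,1)])
        p=proj(c,X@R.T+t); cv2.fillConvexPoly(m,cv2.convexHull((p*16).astype(np.int32)),1,shift=4)
    return m
E
python3 - <<'E'
from fit import *
s=bot.camera("side");t=bot.camera("top")
obs=[(s,"hook",(262.4,181.2),1),(s,"boss",(228.5,155.1),1),(s,"foot",(233.7,225.5),.5),(s,"tip",(263.6,178.3),1),(t,"hook",(250.9,206.9),.3),(t,"tip",(251.2,212.3),1),(t,"boss",(262.2,156.6),1),(t,"foot",(260,171.4),.5)]
def pts(v):
    c,sn=np.cos(v[2]),np.sin(v[2]);f=lambda x,z:np.array([v[0]+c*x,v[1]+sn*x,z])
    return dict(hook=f(0,.225),boss=f(.125,.225),foot=f(.125,0),tip=f(-.008,.239))
r=least_squares(lambda v:np.concatenate([w*(proj(c,pts(v)[k])[0]-p) for c,k,p,w in obs]),[.52,.019,-.15],loss="soft_l1")
print("hook",r.x,np.degrees(r.x[2]));print(r.fun.reshape(-1,2))
# rack yaw+scoop
for c,n in((s,"side"),(t,"top")):
    h=cv2.cvtColor(c["color"],cv2.COLOR_RGB2HSV)
    m=((h[...,0]>103)&(h[...,0]<128)&(h[...,1]>140)&(h[...,2]>70)).astype(np.uint8)
    z=np.zeros_like(m)
    if n=="side": z[145:215,320:365]=m[145:215,320:365]
    else: z[215:240,330:378]=m[215:240,330:378]
    c["m"]=z; print(n,z.sum(),cv2.boundingRect(z))
def cost(v):
    R=Ro.from_euler("ZYX",v[3:6]*np.array([1,1,1])).as_matrix()
    e=0
    for c,w in((s,1),(t,2)):
        a=cv2.GaussianBlur(sil(c,(R,v[:3])).astype(float),(0,0),1.2);b=cv2.GaussianBlur(c["m"].astype(float),(0,0),1.2)
        # ignore region hidden in rack: blade below fins
        e+=w*((a-b)[:c["lim"]]**2).sum()
    return e+((v[2]-.160)/.003)**2+(v[4]/.05)**2+(v[5]/.05)**2
s["lim"]=188;t["lim"]=384
best=None
for y in(-.2,-.3,-.4):
    v0=np.array([.4836,-.2623,.16,y,0,0])
    q=minimize(cost,v0,method="Nelder-Mead",options=dict(initial_simplex=np.vstack([v0]+[v0+d for d in np.diag([.006,.006,.004,.1,.04,.04])]),maxiter=600))
    print(q.fun,q.x)
    if best is None or q.fun<best.fun:best=q
v=best.x
ims=[]
for c,(x0,y0,x1,y1) in((s,(310,140,375,240)),(t,(320,190,385,290))):
    k=6;im=cv2.resize(c["color"][y0:y1,x0:x1,::-1],None,fx=k,fy=k)
    R=Ro.from_euler("ZYX",v[3:6]).as_matrix();P=scoop_poly()
    p=proj(c,np.c_[np.zeros(8),P]@R.T+v[:3]);p=(p-[x0,y0]+.5)*k
    cv2.polylines(im,[p.astype(np.int32)],True,(0,255,255),1)
    p=(proj(c,np.array([[0,-.006,0],[0,.006,0],[0,.006,-.026],[0,-.006,-.026]])@R.T+v[:3])-[x0,y0]+.5)*k
    cv2.polylines(im,[p.astype(np.int32)],True,(0,0,255),1)
    ims.append(im)
cv2.imwrite("pics/fit1.png",np.hstack(ims))
E
```

```text
hook [ 0.5195  0.0184 -0.1544] -8.847962670163293
[[-1.3379 -0.3988]
 [ 1.4183  1.1308]
 [-0.3082  0.2644]
 [-0.3479 -0.8944]
 [ 0.4459  0.6645]
 [ 0.4484 -0.1029]
 [-0.7287  0.6556]
 [ 0.7933 -0.1939]]
side 657 (331, 152, 26, 50)
top 116 (343, 224, 29, 10)
49.85397689889415 [ 0.4783 -0.2581  0.1633 -0.1791 -0.0223 -0.0065]
36.39532483357623 [ 0.4779 -0.2578  0.1631 -0.2285 -0.0413 -0.0431]
34.805092663728495 [ 0.4778 -0.2575  0.1624 -0.2242 -0.0397 -0.0335]
```

View pics/fit1.png

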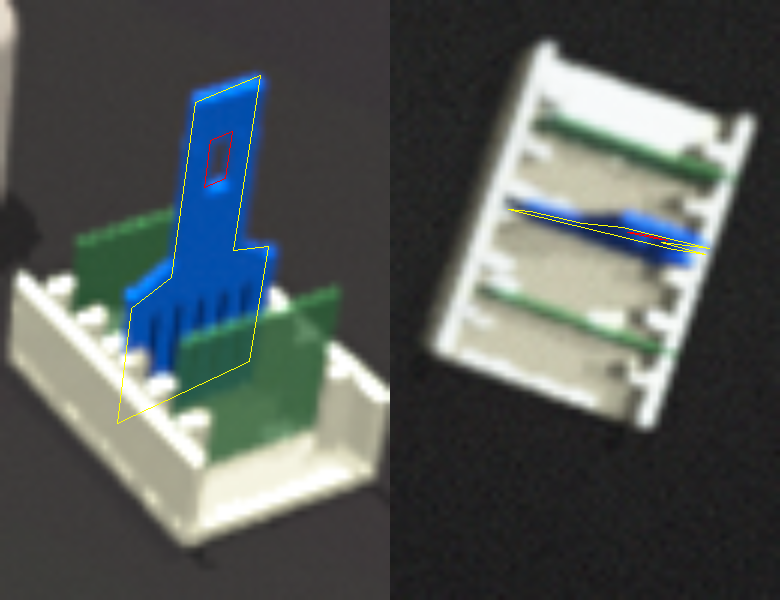

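```bash
python3 - <<'E'
from fit import *
t=bot.camera("top");s=bot.camera("side")
P=np.array([(545,42),(752,118),(648,430),(430,348)])/6+[320,190]
W=np.array([atz(t,p,.056) for p in P]);print(W)
print("sides",np.linalg.norm(W-np.roll(W,-1,0),axis=1),"centre",W.mean(0))
for a,b in((3,0),(2,1)):
    d=W[b]-W[a];print("yaw",np.degrees(np.arctan2(d[1],d[0])))
for a,b in((0,1),(3,2)):
    d=W[b]-W[a];print("yaw",np.degrees(np.arctan2(d[1],d[0]))+90)
# handle mask center of the top end in top view, and bumper along the rod
hk=np.array([.5195,.0184,.225]);ux=np.array([np.cos(-.1544),np.sin(-.1544),0])
for c in(s,t):
    h=cv2.cvtColor(c["color"],cv2.COLOR_RGB2HSV);px=proj(c,hk+.07*ux)[0]
    m=(((h[...,0]<6)|(h[...,0]>174))&(h[...,1]>170)&(h[...,2]>90)).astype(np.uint8)
    n,l,st,ce=cv2.connectedComponentsWithStats(m)
    print("red",[(st[i],ce[i]) for i in range(1,n) if np.linalg.norm(ce[i]-px)<20])
    for x in(0,.04,.05,.06,.07,.08,.125): print(x,proj(c,hk+x*ux)[0])
E
```

```text
[[ 0.5691 -0.4173  0.056 ]
 [ 0.535  -0.5155  0.056 ]
 [ 0.3912 -0.463   0.056 ]
 [ 0.4279 -0.3613  0.056 ]]
sides [0.1039 0.1531 0.1082 0.1519] centre [ 0.4808 -0.4393  0.056 ]
yaw -21.652944053753114
yaw -20.038709527342384
yaw -19.118350539165036
yaw -19.825939260892525
red [(array([239, 161,   8,  10,  42], dtype=int32), array([242.119 , 165.3333]))]
0 [261.0755 180.8089]
0.04 [250.6115 172.5553]
0.05 [248.072  170.5521]
0.06 [245.562 168.572]
0.07 [243.0809 166.6147]
0.08 [240.6283 164.6797]
0.125 [229.929 156.238]
red [(array([254, 176,   7,   4,  23], dtype=int32), array([257.    , 177.6957]))]
0 [252.3861 209.1328]
0.04 [255.3197 192.384 ]
0.05 [256.0494 188.218 ]
0.06 [256.7776 184.0609]
0.07 [257.5041 179.913 ]
0.08 [258.229  175.7744]
0.125 [261.4696 157.2728]
```

```bash
python3 - <<'E'
from fit import *
t=bot.camera("top")
P=(np.array([(545,42),(752,118),(648,430),(430,348)])-[390,0])/6+[320,190]
W=np.array([atz(t,p,.056) for p in P])
print("sides",np.linalg.norm(W-np.roll(W,-1,0),axis=1),"centre",W.mean(0))
for a,b,o in((3,0,0),(2,1,0),(0,1,90),(3,2,90)):
    d=W[b]-W[a];print("yaw",np.degrees(np.arctan2(d[1],d[0]))+o)
o=bot.get_obs();print(o["ee_pos"],o["tcp_rot"])
E
```

```text
sides [0.1016 0.1508 0.106  0.15  ] centre [ 0.4788 -0.2573  0.056 ]
yaw -20.617253227250494
yaw -18.95061622662531
yaw -19.316455581769276
yaw -19.77756234572422
[ 0.2247 -0.502   0.2313] [-179.9984    0.0002   24.1101]
```

Call:
send_rows(
  moves=[0.85,0.81,0,0,0,-0.64,-1,0.85,0.81,0,0,0,-0.64,-1,0.85,0.81,0,0,0,-0.64,-1,0.85,0.81,0,0,0,-0.64,-1,0.85,0.81,0,0,0,-0.64,-1,0.85,0.81,0,0,0,-0.64,-1,0.85,0.81,0,0,0,-0.64,-1,0.85,0.81,0,0,0,-0.64,-1],
  squeeze=40,
)

```text
time: 2.65
ee_pos: [0.3953, -0.3393, 0.2313]
tcp_rot: [180.0, -0.0, -20.1]
wrist_force: [-0.4, 0.1, -0.2]
opening: 0.0854
grasp_force: 0.0
```

Call:
send_rows(
  moves=[0.85,0.81,0,0,0,0,-1,0.85,0.81,0,0,0,0,-1,0.85,0.81,0,0,0,0,-1,0.85,0.81,0,0,0,0,-1,0,0,0,0,0,0,-1],
)

```text
time: 3.28
ee_pos: [0.4806, -0.2579, 0.231]
tcp_rot: [-180.0, 0.0, -19.8]
wrist_force: [0.1, -0.5, -0.6]
opening: 0.0856
grasp_force: 0.0
```

Call:
send_rows(
  moves=[0,0,-0.83,0,0,0,-1,0,0,-0.83,0,0,0,-1,0,0,-0.83,0,0,0,-1,0,0,-0.83,0,0,0,-1,0,0,0,0,0,0,-0.2,0,0,0,0,0,0,-0.2,0,0,0,0,0,0,-0.2],
)

```text
time: 4.15
ee_pos: [0.48, -0.2594, 0.1494]
tcp_rot: [180.0, -0.1, -19.9]
wrist_force: [-0.7, 0.3, -0.3]
opening: 0.0512
grasp_force: 0.0
```

```bash
python3 - <<'E'
from fit import *
o=bot.get_obs();print(o["ee_pos"],o["wrist_force"],o["opening"],o["grasp_force"])
s=bot.camera("side");t=bot.camera("top")
a=cv2.resize(s["color"][120:220,305:370,::-1],None,fx=6,fy=6,interpolation=cv2.INTER_CUBIC)
b=cv2.resize(t["color"][190:290,320:385,::-1],None,fx=6,fy=6,interpolation=cv2.INTER_CUBIC)
cv2.imwrite("pics/pre.png",np.hstack([a,b]))
E
```

```text
[ 0.48   -0.2594  0.1494] [-0.6689  0.3087 -0.3185] 0.05116016568984877 0.0
```

View pics/pre.png

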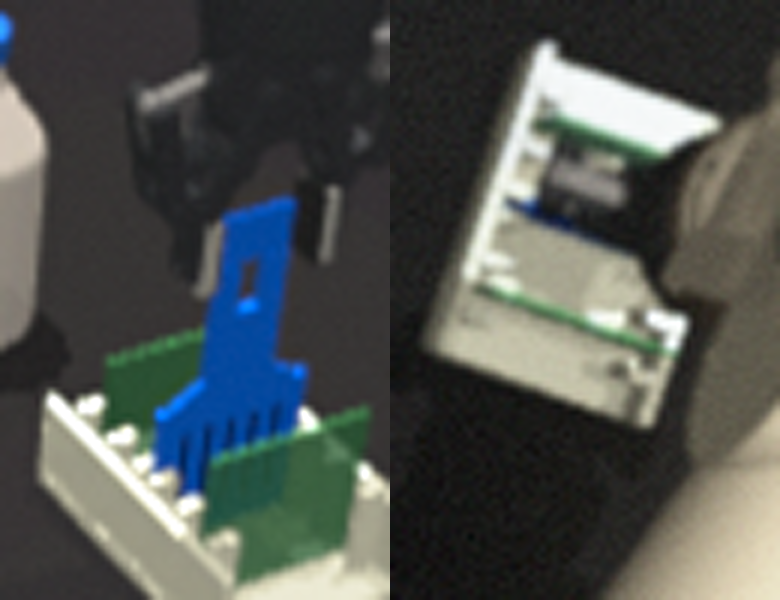

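The pads straddle the handle evenly: left pad (210,255), right pad (325,220), scoop top (260,205). Closing and lifting.

Call:
send_rows(
  moves=[0,0,0,0,0,0,1,0,0,0,0,0,0,1,0,0,0,0,0,0,1,0,0,0,0,0,0,1,0,0,0.2,0,0,0,1],
  squeeze=50,
)

```text
time: 4.88
ee_pos: [0.4793, -0.2589, 0.1528]
tcp_rot: [180.0, 0.1, -19.9]
wrist_force: [0.2, 0.7, -1.4]
opening: 0.0352
grasp_force: 49.8
```

Call:
send_rows(
  moves=[0,0,0.4,0,0,0,1,0,0,0.6,0,0,0,1,0,0,0.8,0,0,0,1,0,0,0.8,0,0,0,1,0,0,0.8,0,0,0,1,0,0,0.8,0,0,0,1,0,0,0.8,0,0,0,1,0,0,0,0,0,0,1],
)

```text
time: 5.88
ee_pos: [0.4801, -0.2593, 0.2804]
tcp_rot: [180.0, -0.2, -19.9]
wrist_force: [-0.2, 0.4, -1.6]
opening: 0.0349
grasp_force: 49.8
```

```bash
cat > hold.py <<'E'
# fit scoop pose in hand: slot position relative to the TCP
from fit import *
import sys
def masks(cams,p0):
    for c in cams:
        h=cv2.cvtColor(c["color"],cv2.COLOR_RGB2HSV)
        m=((h[...,0]>103)&(h[...,0]<128)&(h[...,1]>140)&(h[...,2]>60)).astype(np.uint8)
        px=proj(c,p0)[0].astype(int);z=np.zeros_like(m);r=60
        ys=slice(max(px[1]-r,0),px[1]+r);xs=slice(max(px[0]-r,0),px[0]+r);z[ys,xs]=m[ys,xs]
        n,l,st,ce=cv2.connectedComponentsWithStats(z)
        k=1+np.argmax(st[1:,4]);c["m"]=(l==k).astype(np.uint8);c["st"]=st[k]
def run(name,kw):
    o=bot.get_obs();tcp=o["ee_pos"];yaw=np.radians(o["tcp_rot"][2])
    s=bot.camera("side");t=bot.camera("top")
    p0=tcp+[0,0,.012];masks((s,t),p0-[0,0,.05]);print(tcp,o["tcp_rot"],o["wrist_force"],s["st"],t["st"])
    for c,n in((s,"side"),(t,"top")):
        for q in("scoop_slot","scoop_center"):
            print(n,q,[(np.round(d["pixel"],1),round(d["p"],2)) for d in bot.landmark_of(n,q)],proj(c,p0 if q=="scoop_slot" else p0-[0,0,.0625])[0])
    def cost(v):
        R=Ro.from_euler("ZYX",v[3:6]).as_matrix();e=0
        a=cv2.GaussianBlur(sil(s,(R,v[:3])).astype(float),(0,0),1.2);b=cv2.GaussianBlur(s["m"].astype(float),(0,0),1.2)
        e=((a-b)**2).sum()
        return e+((v[2]-p0[2])/.004)**2+((v[3]-yaw)/.05)**2+(v[4]/.05)**2+(v[5]/.05)**2+(((v[:2]-p0[:2])/.003)**2).sum()
    v0=np.array([*p0,yaw,0,0])
    q=minimize(cost,v0,method="Nelder-Mead",options=dict(initial_simplex=np.vstack([v0]+[v0+d for d in np.diag([.006,.006,.004,.1,.04,.04])]),maxiter=800))
    v=q.x;print("cost",q.fun,"slot",v[:3],"rel",v[:3]-tcp,"zyx deg",np.degrees(v[3:]))
    R=Ro.from_euler("ZYX",v[3:6]).as_matrix()
    x0,y0,x1,y1=kw["crop"];k=kw["k"];im=cv2.resize(s["color"][y0:y1,x0:x1,::-1],None,fx=k,fy=k,interpolation=cv2.INTER_CUBIC)
    for X in(np.c_[np.zeros(8),scoop_poly()],np.array([[0,-.006,0],[0,.006,0],[0,.006,-.026],[0,-.006,-.026]])):
        cv2.polylines(im,[((proj(s,X@R.T+v[:3])-[x0,y0]+.5)*k).astype(np.int32)],True,(0,255,255),1)
    cv2.imwrite(name,im)
E
python3 -c "
from hold import *
run('pics/hold1.png',dict(crop=(290,80,390,190),k=5))"
```

```text
[ 0.4801 -0.2593  0.2804] [179.9711  -0.1765 -19.8932] [-0.2153  0.4259 -1.6328] [ 333  106   31   67 1104] [351 222   9   5  22]
side scoop_slot [(array([356.8, 117.5]), 0.62), (array([297. , 170.8]), 0.52)] [352.3536 116.9843]
side scoop_center [(array([349.4, 139.5]), 0.87)] [349.2376 139.1604]
top scoop_slot [(array([378.6, 226.4]), 0.51), (array([371.2, 227.7]), 0.24)] [378.5548 227.4535]
top scoop_center [(array([372.5, 224. ]), 0.52), (array([259.9, 171.7]), 0.16)] [371.1793 227.7689]
cost 49.450730626009644 slot [ 0.4782 -0.2623  0.2928] rel [-0.002  -0.003   0.0124] zyx deg [-14.9971  -0.7252   0.7881]
```

View pics/hold1.png

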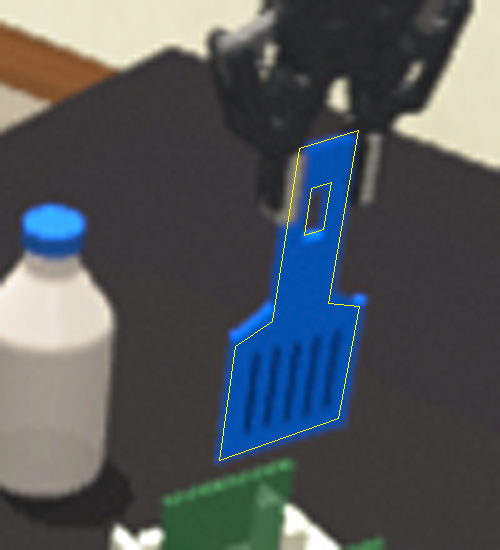

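Call:
send_rows(
  moves=[0.02,0.5,0,0,0,0.1,1,0.02,0.95,0,0,0,0.12,1,0.02,0.95,0,0,0,0.12,1,0.02,0.95,0,0,0,0.12,1,0.02,0.95,0,0,0,0.12,1,0.02,0.95,0,0,0,0.12,1,0.02,0.95,0,0,0,0.12,1,0.02,0.95,0,0,0,0.12,1],
)

```text
time: 7.18
ee_pos: [0.4812, -0.0897, 0.2783]
tcp_rot: [-179.5, 0.0, -10.8]
wrist_force: [-0.1, 0.5, -1.4]
opening: 0.0351
grasp_force: 49.9
```

Call:
send_rows(
  moves=[0.02,0.95,0,0,0,0.12,1,0.01,0.95,0,0,0,0.12,1,0,0.95,0,0,0,0.1,1,0,0.95,0,0,0,0,1,0,0.37,-0.5,0,0,0,1,0,0,-0.65,0,0,0,1,0,0,-0.48,0,0,0,1,0,0,0,0,0,0,1],
)

```text
time: 8.18
ee_pos: [0.4769, -0.0288, 0.2363]
tcp_rot: [-177.7, 0.1, -4.8]
wrist_force: [-0.3, -0.2, -0.3]
opening: 0.0351
grasp_force: 49.9
```

```bash
python3 - <<'E'
from hold import *
run('pics/hold2.png',dict(crop=(210,130,310,240),k=5))
for n in("side","top"):
    for q in("hook","boss","spatula_slot","scoop_slot"): print(n,q,[(np.round(d["pixel"],1),round(d["p"],2)) for d in bot.landmark_of(n,q)])
E
```

```text
Traceback (most recent call last):
  File "hold.py", line 15, in run
    p0=tcp+[0,0,.012];masks((s,t),p0-[0,0,.05]);print(tcp,o["tcp_rot"],o["wrist_force"],s["st"],t["st"])
                      ~~~~~^^^^^^^^^^^^^^^^^^^^
  File "hold.py", line 11, in masks
    k=1+np.argmax(st[1:,4]);c["m"]=(l==k).astype(np.uint8);c["st"]=st[k]
        ~~~~~~~~~^^^^^^^^^^
ValueError: attempt to get argmax of an empty sequence
```

```bash
python3 - <<'E'
from h import *
np.set_printoptions(precision=2,suppress=True)
o=bot.get_obs();print({k:o[k] for k in("time","q","qd","ee_pos","tcp_rot","wrist_force","torque","joint_efforts")})
s=bot.camera("side");cv2.imwrite("pics/stuck.png",cv2.resize(s["color"][:,:,::-1],(800,600)))
E
```

```text
{'time': 8.275, 'q': array([ -4.82,  -4.7 ,   1.08,  95.78,   2.29, 179.94]), 'qd': array([-0.1 , -0.08,  0.89,  0.16,  0.05,  0.08]), 'ee_pos': array([ 0.48, -0.03,  0.24]), 'tcp_rot': array([-177.71,    0.  ,   -4.76]), 'wrist_force': array([ 0.1 , -0.01,  0.26]), 'torque': array([-0.1, -0. ,  0. ]), 'joint_efforts': array([  0.01, -40.99,  45.95,  -0.06,   0.14,   0.  ])}
```

View pics/stuck.png

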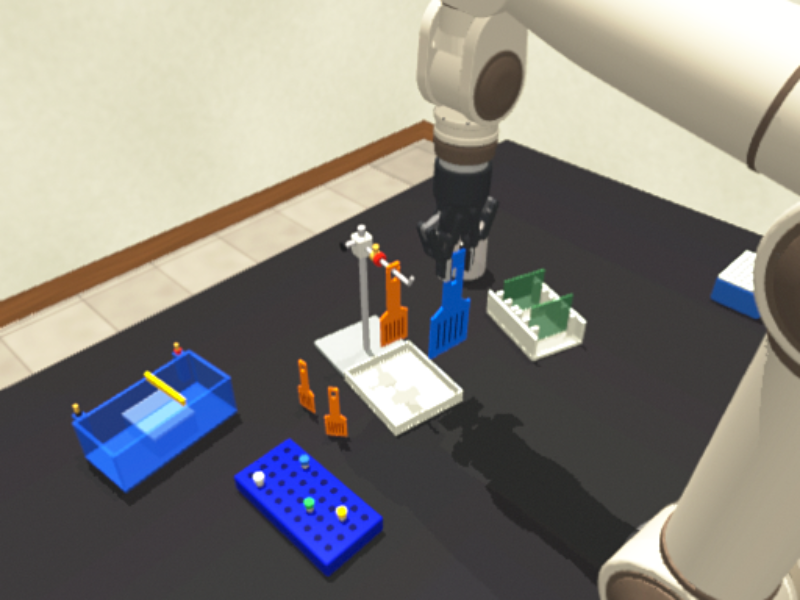

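Joint 6 hit its +180° limit. The scoop is symmetric, so I'll turn the wrist half a turn away from the limit (yaw ≈ 171°), clear of the hook.

Call:
send_rows(
  moves=[-0.1,-0.5,0,0,0,0.6,1,-0.1,-0.8,0,0,0,1,1,0,-0.7,0,0,0,1,1,0,0,0,0,0,1,1,0,0,0,0,0,1,1,0,0,0,0,0,1,1,0,0,0,0,0,1,1,0,0,0,0,0,1,1],
)

```text
time: 9.32
ee_pos: [0.4726, -0.0788, 0.2382]
tcp_rot: [-177.8, -0.0, 60.8]
wrist_force: [0.2, 0.9, -0.7]
opening: 0.0351
grasp_force: 50.0
```

Call:
send_rows(
  moves=[0,0,0,0,0,1,1,0,0,0,0,0,1,1,0,0,0,0,0,1,1,0,0,0,0,0,1,1,0,0,0,0,0,1,1,0,0,0,0,0,1,1,0,0,0,0,0,1,1,0,0,0,0,0,1,1],
)

```text
time: 10.32
ee_pos: [0.4726, -0.0787, 0.2382]
tcp_rot: [-177.8, 0.0, 129.6]
wrist_force: [-0.1, -0.0, -0.4]
opening: 0.0351
grasp_force: 50.0
```

Call:
send_rows(
  moves=[0,0,0,0,0,1,1,0,0,0,0,0,1,1,0,0,0,0,0,1,1,0,0,0,0,0,1,1,0,0,0,0,0,0.6,1,0,0,0,0,0,0,1],
)

```text
time: 11.08
ee_pos: [0.4725, -0.0787, 0.2381]
tcp_rot: [-177.7, 0.1, 168.8]
wrist_force: [-1.2, -1.0, -0.8]
opening: 0.0348
grasp_force: 50.0
```

Call:
send_rows(
  moves=[0,0.4,0.06,0.263,-0.052,0.273,1,0.1,0.75,0,0,0,0,1,0.1,0.75,0,0,0,0,1,0.1,0.75,0,0,0,0,1,0,0.75,0,0,0,0,1,0,0.73,0,0,0,0,1,0,0,0,0,0,0,1],
)

```text
time: 11.95
ee_pos: [0.48, 0.0253, 0.2393]
tcp_rot: [180.0, 0.1, 171.2]
wrist_force: [-1.0, -0.4, -1.1]
opening: 0.0349
grasp_force: 50.1
```

```bash
sed -i 's/k=1+np.argmax(st\[1:,4\]);/k=1+np.argmax(st[1:,4]) if n>1 else 0;/; s/yaw=np.radians(o\["tcp_rot"\]\[2\])/yaw=np.radians(o["tcp_rot"][2]-180)/' hold.py
python3 - <<'E'
from hold import *
run('pics/hold2.png',dict(crop=(205,120,305,240),k=5))
for n in("side","top"):
    for q in("hook","boss","spatula_slot"): print(n,q,[(np.round(d["pixel"],1),round(d["p"],2)) for d in bot.landmark_of(n,q)])
E
```

```text
[0.48   0.0253 0.2393] [179.975    0.0792 171.1821] [-0.9761 -0.4092 -1.0878] [ 259  168   28   70 1162] [     0      0    512    384 196608]
side scoop_slot [(array([274.6, 178.5]), 0.89), (array([197. , 322.2]), 0.32)] [272.0313 179.8866]
side scoop_center [(array([269.8, 203.8]), 0.93)] [271.5465 202.5038]
top scoop_slot [(array([258.7, 171.8]), 0.58), (array([163.8, 230.6]), 0.48)] [248.7496 225.8318]
top scoop_center [] [249.5692 226.2156]
cost 65.21973739381818 slot [0.4772 0.0226 0.2539] rel [-0.0028 -0.0027  0.0146] zyx deg [-4.7622 -0.9575  0.3625]
side hook [(array([261.7, 181.3]), 0.57)]
side boss [(array([230.7, 157.7]), 0.86)]
side spatula_slot [(array([250.1, 171.5]), 0.92), (array([212.5, 248.3]), 0.68), (array([190.1, 234.6]), 0.6), (array([271.1, 203.5]), 0.51)]
top hook []
top boss [(array([263.7, 153.8]), 0.68)]
top spatula_slot [(array([206.9, 174.2]), 0.54)]
```

View pics/hold2.png

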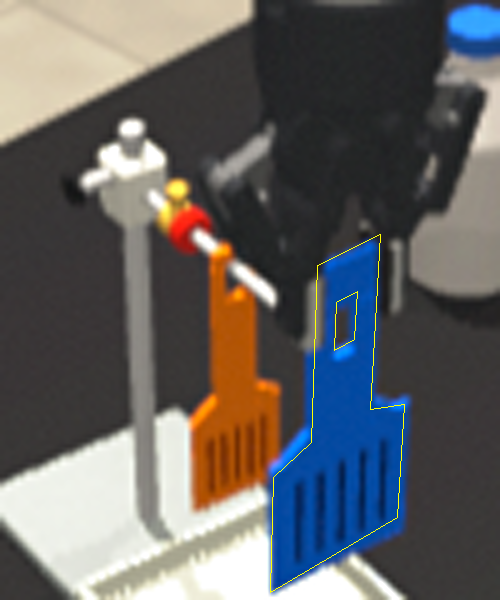

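Picture: the slot hole is at about (273,184) px, the hook tip is hidden behind the finger near (260,181), and the rod line runs from (252,173) to (259,180). Fit against kinematics shows a consistent camera bias of about (-2.4,-2.8,+2.5) mm. I'll now measure the rod line in the same camera with the bias removed.

```bash
python3 - <<'E'
from fit import *
from scipy.ndimage import map_coordinates
s=bot.camera("side");img=s["color"]; sat=img.max(2).astype(float)-img.min(2); g=img.min(2).astype(float)
hk=np.array([.5195,.0184,.225]);ux=np.array([np.cos(-.1544),np.sin(-.1544),0])
b=np.array([-.0024,-.0028,.0025])
W=[];
for x in np.arange(.0,.12,.004):
    p=proj(s,hk+x*ux)[0];q=proj(s,hk+(x+.001)*ux)[0];d=(q-p)/np.linalg.norm(q-p);n=np.array([-d[1],d[0]])
    u=np.arange(-6,6.01,.25);P=p+u[:,None]*n
    v=map_coordinates(g,[P[:,1],P[:,0]],order=1)
    w=np.clip(v-np.percentile(v,40)-25,0,None)
    if w.max()<40: print(round(x,3),"-",v.max());continue
    pk=u[w.argmax()];k=abs(u-pk)<2.2;c=(w*u)[k].sum()/w[k].sum()
    X=atz(s,p+c*n,.225+b[2])-b; W.append((x,*X[:2]));print(round(x,3),round(c,2),int(v.max()),(p+c*n).round(1),X)
np.save("rod.npy",W)
E
```

```text
0.0 - 54.89929312106051
0.004 -0.69 119 [259.6 180.5] [0.5227 0.0252 0.225 ]
0.008 -0.07 248 [258.9 179.2] [0.5273 0.0227 0.225 ]
0.012 0.18 252 [258.  178.1] [0.5315 0.0212 0.225 ]
0.016 0.28 252 [257.  177.2] [0.5356 0.0203 0.225 ]
0.02 0.31 249 [256.  176.4] [0.5396 0.0196 0.225 ]
0.024 0.27 241 [254.9 175.6] [0.5435 0.0191 0.225 ]
0.028 0.24 246 [253.8 174.8] [0.5474 0.0186 0.225 ]
0.032 0.28 250 [252.8 174. ] [0.5513 0.0179 0.225 ]
0.036 0.28 222 [251.8 173.1] [0.5553 0.0172 0.225 ]
0.04 0.26 127 [250.8 172.4] [0.5592 0.0167 0.225 ]
0.044 - 54.28082897849207
0.048 - 52.92961047563778
0.052 - 96.12591990730975
0.056 0.59 243 [246.9 168.9] [0.5754 0.0132 0.225 ]
0.06 0.58 254 [245.9 168.1] [0.5793 0.0126 0.225 ]
0.064 0.59 245 [244.9 167.3] [0.5833 0.0119 0.225 ]
0.068 0.66 224 [244.  166.5] [0.5873 0.0111 0.225 ]
0.072 - 86.8927567739728
0.076 - 53.99382410782866
0.08 - 54.0
0.084 - 62.73906679646354
0.088 - 60.293785475356785
0.092 - 93.58448571188437
0.096 0.78 172 [237.2 161. ] [0.6151 0.0064 0.225 ]
0.1 0.97 239 [236.4 160.1] [0.6193 0.0051 0.225 ]
0.104 1.11 247 [235.5 159.3] [0.6234 0.004  0.225 ]
0.108 1.42 231 [234.8 158.3] [0.6278 0.0024 0.225 ]
0.112 - 156.50838683216156
0.116 - 194.84809806861116
```

Call:
send_rows(
  moves=[0.2,0.15,0.06,0,0,-0.25,1,0.3,-0.05,0,0,0,0,1,0.2,-0.04,0,0,0,0,1,0,0,0,0,0,0,1],
)

```text
time: 13.1
ee_pos: [0.4976, 0.0259, 0.2403]
tcp_rot: [180.0, 0.0, 169.1]
wrist_force: [-0.7, -0.5, -0.8]
opening: 0.0353
grasp_force: 50.1
```

```bash
python3 - <<'E'
from hold import *
run('pics/hold3.png',dict(crop=(230,140,300,230),k=6))
s=bot.camera("side")
b=np.array([-.0024,-.0028,.0025])
for q in("hook","spatula_slot"):
    d=bot.landmark_of("side",q)[:1]
    for e in d: print(q,e["pixel"],e["p"],atz(s,e["pixel"],(.225 if q=="hook" else .228)+b[2])-b)
E
```

```text
[0.4976 0.0259 0.2403] [179.9922   0.0305 169.0702] [-0.6766 -0.4923 -0.8196] [ 253  164   29   70 1177] [     0      0    512    384 196608]
side scoop_slot [(array([265.9, 177.8]), 0.96)] [265.9383 176.2969]
side scoop_center [(array([264.7, 199.3]), 0.67)] [265.6797 198.8541]
top scoop_slot [] [248.6411 218.0465]
top scoop_center [] [249.4667 218.9083]
cost 63.66608414986346 slot [0.4942 0.0238 0.2549] rel [-0.0034 -0.0021  0.0147] zyx deg [-5.6028 -0.848   0.1206]
spatula_slot [249.7, 171.4] 0.84 [0.5606 0.0187 0.228 ]
```

View pics/hold3.png

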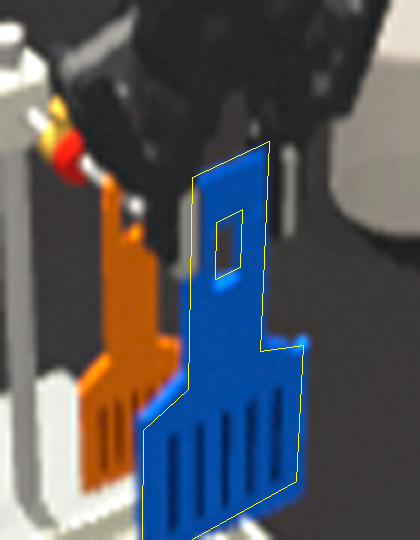

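Slot hole at (267,181) px, outline agreeing with the fit. From here I'll proceed by force in small steps.

Call:
send_rows(
  moves=[0.1,-0.017,0,0,0,0,1,0.1,-0.017,0,0,0,0,1,0.1,-0.017,0,0,0,0,1,0,0,0,0,0,0,1],
)

```text
time: 14.05
ee_pos: [0.505, 0.0248, 0.2404]
tcp_rot: [180.0, 0.1, 169.1]
wrist_force: [0.2, -0.8, -0.3]
opening: 0.0351
grasp_force: 50.1
```

Call:
send_rows(
  moves=[0.1,-0.017,0,0,0,0,1,0.1,-0.017,0,0,0,0,1,0,0,0,0,0,0,1],
)

```text
time: 14.42
ee_pos: [0.51, 0.0239, 0.2405]
tcp_rot: [180.0, 0.1, 169.1]
wrist_force: [0.4, -0.6, -0.6]
opening: 0.035
grasp_force: 50.1
```

Call:
send_rows(
  moves=[0.1,-0.017,-0.1,0,0,0,1,0.1,-0.017,-0.1,0,0,0,1,0,0,0,0,0,0,1],
)

```text
time: 14.8
ee_pos: [0.5149, 0.0231, 0.2351]
tcp_rot: [180.0, 0.0, 169.1]
wrist_force: [0.6, -0.3, -1.7]
opening: 0.0353
grasp_force: 50.1
```

```bash
python3 - <<'E'
from hold import *
run('pics/hold4.png',dict(crop=(230,140,300,230),k=6))
s=bot.camera("side")
# what is seen through the slot: brightness (min channel) in the slot area
o=bot.get_obs();p=proj(s,o["ee_pos"]+[-.003,-.002,.0147-.013])[0].astype(int);print(p)
print(s["color"].min(2)[p[1]-9:p[1]+10,p[0]-6:p[0]+7])
E
```

```text
[0.5149 0.0231 0.2351] [179.9896   0.0233 169.0558] [ 0.5622 -0.3269 -1.6614] [ 248  163   29   69 1158] [     0      0    512    384 196608]
side scoop_slot [(array([261.8, 175. ]), 0.84), (array([252.9, 172.9]), 0.35)] [261.1338 174.4621]
side scoop_center [(array([262.6, 198.6]), 0.63), (array([295.8, 170.2]), 0.26)] [261.0518 196.7829]
top scoop_slot [] [250.0881 210.591 ]
top scoop_center [] [250.8199 211.902 ]
cost 62.599423944335435 slot [0.5119 0.021  0.25  ] rel [-0.0029 -0.002   0.0149] zyx deg [-6.6386 -0.9664 -0.0723]
[262 178]
[[ 60  91  38   4   3   6   2   4   4   0   3   9   9]
 [103 116  52   7   5   4   6   3   2   5   1   5   6]
 [125 118  53   5   7   6   3   6   3   3   6   6   9]
 [123 118  53   7   4   3   6   5   5   3   7   6   0]
 [123 118  53   7   4   0   1   8   2   5   8   0   0]
 [122 118  53   3   4  12   4  16   6   0   3   0   4]
 [122 118  53   2   0  23  27  45  16   3   3   3   1]
 [124 117  53   5   7  45  57  87  53  12   2   5   5]
 [123 117  52   7  12  62  92 134 127  45   3   2   4]
 [123 118  52   4  22  87 115 152 152  59   5   6   0]
 [123 118  54   0  45 136 118 129 121  44   2   4   7]
 [120 118  51   0  50 150 118 113  56  11   2   6   2]
 [121 117  53   0  37 126 112  91  30   3   6   2   9]
 [121 116  49   2  32 108  93  69  23   2   4   7   2]
 [105  97  34   0  19  75  67  48   3   0   6   1   1]
 [ 51  30   7   0   3  26  30   9   0   4   7   1   3]
 [ 19   0   4   4   1   0   0   1   2   5   3   1   3]
 [ 17   3   1   9   6   0   3   4   7   0  10   0   7]
 [ 17   0   7   3   5   4   4   2   5   6   6   5  10]]
```

The tip is visible through the slot and protruding in front of it at (263,178). Continuing in.

Call:
send_rows(
  moves=[0.1,-0.017,-0.02,0,0,0,1,0.1,-0.017,-0.02,0,0,0,1,0,0,0,0,0,0,1],
)

```text
time: 15.52
ee_pos: [0.52, 0.0222, 0.2343]
tcp_rot: [180.0, 0.0, 169.1]
wrist_force: [-0.6, -0.3, -0.7]
opening: 0.035
grasp_force: 50.1
```

Call:
send_rows(
  moves=[0.1,-0.017,-0.04,0,0,0,1,0.1,-0.017,-0.04,0,0,0,1,0,0,0,0,0,0,1],
)

```text
time: 15.9
ee_pos: [0.525, 0.0214, 0.2323]
tcp_rot: [180.0, 0.0, 169.1]
wrist_force: [0.1, -0.2, -0.3]
opening: 0.0348
grasp_force: 50.1
```

Call:
send_rows(
  moves=[0.1,-0.017,-0.04,0,0,0,1,0.1,-0.017,-0.04,0,0,0,1,0,0,-0.15,0,0,0,1,0,0,-0.15,0,0,0,1,0,0,0,0,0,0,1],
)

```text
time: 16.52
ee_pos: [0.5296, 0.0205, 0.2226]
tcp_rot: [180.0, 0.0, 169.1]
wrist_force: [0.0, -0.3, -1.0]
opening: 0.0353
grasp_force: 50.1
```

Call:
send_rows(
  moves=[0,0,-0.08,0,0,0,1,0,0,-0.04,0,0,0,1,0,0,0,0,0,0,1],
)

```text
time: 16.9
ee_pos: [0.5299, 0.0205, 0.22]
tcp_rot: [180.0, 0.1, 169.1]
wrist_force: [0.3, 0.4, -0.4]
opening: 0.0348
grasp_force: 50.1
```

Call:
send_rows(
  moves=[0,0,-0.04,0,0,0,1,0,0,0,0,0,0,1],
)

```text
time: 17.15
ee_pos: [0.5298, 0.0206, 0.219]
tcp_rot: [180.0, 0.1, 169.1]
wrist_force: [-0.0, 0.6, -0.7]
opening: 0.035
grasp_force: 50.1
```

Call:
send_rows(
  moves=[0,0,-0.04,0,0,0,1,0,0,0,0,0,0,1],
)

```text
time: 17.4
ee_pos: [0.5298, 0.0205, 0.2179]
tcp_rot: [180.0, 0.0, 169.1]
wrist_force: [0.9, -0.4, -1.4]
opening: 0.0346
grasp_force: 50.1
```

Call:
send_rows(
  moves=[0,0,-0.04,0,0,0,1,0,0,0,0,0,0,1],
)

```text
time: 17.65
ee_pos: [0.5298, 0.0206, 0.217]
tcp_rot: [180.0, 0.1, 169.1]
wrist_force: [-0.8, -0.1, -1.0]
opening: 0.035
grasp_force: 50.1
```

Call:
send_rows(
  moves=[0,0,-0.04,0,0,0,1,0,0,0,0,0,0,1],
)

```text
time: 17.9
ee_pos: [0.5299, 0.0206, 0.2165]
tcp_rot: [180.0, 0.1, 169.1]
wrist_force: [-0.3, -0.6, 2.2]
opening: 0.0349
grasp_force: 50.6
```

Call:
send_rows(
  moves=[0,0,-0.03,0,0,0,1,0,0,0,0,0,0,1],
)

```text
time: 18.15
ee_pos: [0.53, 0.0206, 0.2162]
tcp_rot: [180.0, 0.1, 169.1]
wrist_force: [-2.2, 1.1, 7.0]
opening: 0.0348
grasp_force: 50.9
```

Contact at the predicted height, so the scoop is on the rod. I'll raise about 1 mm and probe the lateral clearance.

Call:
send_rows(
  moves=[0,0,0.055,0,0,0,1,0.014,0.08,0,0,0,0,1,0,0,0,0,0,0,1],
)

```text
time: 18.52
ee_pos: [0.5302, 0.022, 0.2166]
tcp_rot: [-179.9, 0.1, 169.0]
wrist_force: [-2.1, -5.5, 1.1]
opening: 0.0347
grasp_force: 50.5
```

Call:
send_rows(
  moves=[-0.028,-0.16,0,0,0,0,1,0,0,0,0,0,0,1],
)

```text
time: 18.77
ee_pos: [0.5295, 0.0184, 0.2166]
tcp_rot: [180.0, 0.1, 169.1]
wrist_force: [0.7, -0.5, 0.6]
opening: 0.035
grasp_force: 50.6
```

Call:
send_rows(
  moves=[0,0,0.04,0,0,0,1,0.2,-0.033,0,0,0,0,1,0.2,-0.033,0,0,0,0,1,0.2,-0.033,0,0,0,0,1,0.2,-0.033,0,0,0,0,1,0,0,0,0,0,0,1],
)

```text
time: 19.52
ee_pos: [0.5498, 0.0152, 0.2174]
tcp_rot: [180.0, 0.0, 169.1]
wrist_force: [-0.1, 0.7, -1.2]
opening: 0.0352
grasp_force: 50.3
```

Call:
send_rows(
  moves=[0.1,-0.017,0,0,0,0,1,0.1,-0.017,0,0,0,0,1,0.1,-0.017,0,0,0,0,1,0.1,-0.017,0,0,0,0,1,0,0,0,0,0,0,1],
)

```text
time: 20.15
ee_pos: [0.5597, 0.0135, 0.2176]
tcp_rot: [180.0, 0.1, 169.1]
wrist_force: [1.0, 0.4, -1.1]
opening: 0.0347
grasp_force: 50.3
```

Call:
send_rows(
  moves=[0.08,-0.013,0,0,0,0,1,0.08,-0.013,0,0,0,0,1,0.08,-0.013,0,0,0,0,1,0.08,-0.013,0,0,0,0,1,0,0,0,0,0,0,1],
)

```text
time: 20.78
ee_pos: [0.5677, 0.0122, 0.2176]
tcp_rot: [180.0, 0.1, 169.1]
wrist_force: [0.1, 0.0, -0.5]
opening: 0.0347
grasp_force: 50.3
```

```bash
python3 - <<'E'
from fit import *
s=bot.camera("side");b=np.array([-.0024,-.0028,.0025])
for q in("spatula_slot","scoop_slot","scoop_center","hook","boss"):
    for e in bot.landmark_of("side",q)[:1]: print(q,np.round(e["pixel"],1),round(e["p"],2),atz(s,e["pixel"],(.228 if "slot" in q else .225)+b[2])-b)
for e in bot.boxes_of("side","spatula_slot")+bot.boxes_of("side","scoop_slot"): print(np.round(e["extent"]),e["p"])
E
```

```text
spatula_slot [210.  251.9] 0.85 [0.4291 0.2516 0.228 ]
scoop_slot [250.1 171.9] 0.67 [0.5585 0.0195 0.228 ]
scoop_center [247.4 190.8] 0.64 [0.5151 0.0707 0.225 ]
hook [262.6 182.2] 0.76 [0.5134 0.025  0.225 ]
boss [225.9 154.9] 0.87 [0.6538 0.0073 0.225 ]
[189. 232. 203. 264.] 0.65
[207. 250. 224. 279.] 0.64
[236. 161. 264. 225.] 0.65
```

Call:
send_rows(
  moves=[0.08,-0.013,0,0,0,0,1,0.08,-0.013,0,0,0,0,1,0.08,-0.013,0,0,0,0,1,0,0,0,0,0,0,1],
)

```text
time: 21.68
ee_pos: [0.5737, 0.0112, 0.2176]
tcp_rot: [180.0, 0.1, 169.1]
wrist_force: [-0.3, -0.1, -1.6]
opening: 0.0346
grasp_force: 50.3
```

Call:
send_rows(
  moves=[0.06,-0.01,0,0,0,0,1,0.06,-0.01,0,0,0,0,1,0,0,0,0,0,0,1],
)

```text
time: 22.05
ee_pos: [0.5766, 0.0107, 0.2176]
tcp_rot: [180.0, 0.1, 169.1]
wrist_force: [0.0, -0.1, -0.7]
opening: 0.0351
grasp_force: 50.3
```

Call:
send_rows(
  moves=[0.04,-0.007,0,0,0,0,1,0,0,0,0,0,0,1],
)

```text
time: 22.3
ee_pos: [0.5775, 0.0106, 0.2177]
tcp_rot: [180.0, 0.1, 169.1]
wrist_force: [-0.4, -0.1, -0.4]
opening: 0.035
grasp_force: 50.3
```

Call:
send_rows(
  moves=[0.04,-0.007,0,0,0,0,1,0,0,0,0,0,0,1],
)

```text
time: 22.55
ee_pos: [0.5786, 0.0104, 0.2177]
tcp_rot: [180.0, 0.1, 169.1]
wrist_force: [-0.0, 0.6, -1.1]
opening: 0.035
grasp_force: 50.3
```

Call:
send_rows(
  moves=[0.04,-0.007,0,0,0,0,1,0,0,0,0,0,0,1],
)

```text
time: 22.8
ee_pos: [0.5796, 0.0102, 0.2176]
tcp_rot: [180.0, 0.1, 169.1]
wrist_force: [0.4, -0.4, -0.3]
opening: 0.0351
grasp_force: 50.3
```

Call:
send_rows(
  moves=[0.03,-0.005,0,0,0,0,1,0,0,0,0,0,0,1],
)

```text
time: 23.05
ee_pos: [0.5803, 0.0101, 0.2176]
tcp_rot: [180.0, 0.1, 169.1]
wrist_force: [0.1, -0.1, -0.6]
opening: 0.0352
grasp_force: 50.3
```

Call:
send_rows(
  moves=[0.03,-0.005,0,0,0,0,1,0,0,0,0,0,0,1],
)

```text
time: 23.3
ee_pos: [0.581, 0.01, 0.2176]
tcp_rot: [180.0, 0.1, 169.1]
wrist_force: [0.1, -0.1, -1.1]
opening: 0.0352
grasp_force: 50.3
```

Call:
send_rows(
  moves=[0.03,-0.005,0,0,0,0,1,0,0,0,0,0,0,1],
)

```text
time: 23.55
ee_pos: [0.5818, 0.0099, 0.2177]
tcp_rot: [180.0, 0.1, 169.1]
wrist_force: [0.8, 0.1, -0.4]
opening: 0.0348
grasp_force: 50.3
```

Call:
send_rows(
  moves=[0.03,-0.005,0,0,0,0,1,0,0,0,0,0,0,1],
)

```text
time: 23.8
ee_pos: [0.5825, 0.0097, 0.2177]
tcp_rot: [180.0, 0.1, 169.1]
wrist_force: [0.2, -0.9, -1.7]
opening: 0.0353
grasp_force: 50.3
```

```bash
python3 - <<'E'
from fit import *
s=bot.camera("side");h=cv2.cvtColor(s["color"],cv2.COLOR_RGB2HSV)
b=np.array([-.0024,-.0028,.0025])
for nm,lo,hi in(("orange",7,17),("red",0,5),("yel",20,32),("blue",103,128)):
    m=((h[...,0]>=lo)&(h[...,0]<=hi)&(h[...,1]>150)&(h[...,2]>80)).astype(np.uint8)
    n,l,st,ce=cv2.connectedComponentsWithStats(m)
    print(nm,[(st[i].tolist(),ce[i].round(1).tolist()) for i in range(1,n) if st[i,4]>3 and 215<ce[i,0]<270 and 145<ce[i,1]<240])
for x in(.575,.58,.585,.59,.595,.60):print(x,proj(s,np.array([x,.0185-.167*(x-.5295),.225])+b)[0])
E
```

```text
orange [([245, 171, 2, 4, 7], [245.6, 172.7])]
red []
yel []
blue [([232, 155, 28, 67, 1050], [245.9, 193.4])]
0.575 [247.7414 168.5617]
0.58 [246.4884 167.5546]
0.585 [245.2428 166.5534]
0.59 [244.0045 165.5581]
0.595 [242.7736 164.5687]
0.6 [241.5498 163.585 ]
```

Call:
send_rows(
  moves=[0.03,-0.005,0,0,0,0,1,0,0,0,0,0,0,1],
)

```text
time: 24.1
ee_pos: [0.583, 0.0097, 0.2177]
tcp_rot: [180.0, 0.0, 169.1]
wrist_force: [-2.2, 0.7, -0.2]
opening: 0.0351
grasp_force: 50.3
```

Call:
send_rows(
  moves=[0.03,-0.005,0,0,0,0,1,0,0,0,0,0,0,1],
)

```text
time: 24.35
ee_pos: [0.5836, 0.0095, 0.2177]
tcp_rot: [180.0, 0.0, 169.1]
wrist_force: [-5.2, 1.1, 0.8]
opening: 0.035
grasp_force: 50.4
```

Call:
send_rows(
  moves=[0.03,-0.005,0,0,0,0,1,0,0,0,0,0,0,1],
)

```text
time: 24.6
ee_pos: [0.5841, 0.0095, 0.2176]
tcp_rot: [180.0, -0.0, 169.1]
wrist_force: [-6.8, 0.0, 1.8]
opening: 0.0349
grasp_force: 50.4
```

Pressed at about 6–7 N against the bumper, near its expected position. I'll ease off slightly, lower onto the rod and release.

Call:
send_rows(
  moves=[-0.02,0.003,-0.02,0,0,0,1,0,0,-0.015,0,0,0,1,0,0,0,0,0,0,1],
)

```text
time: 24.98
ee_pos: [0.5839, 0.0095, 0.2171]
tcp_rot: [180.0, 0.0, 169.1]
wrist_force: [-5.0, 2.0, 2.2]
opening: 0.0351
grasp_force: 50.5
```

Call:
send_rows(
  moves=[0,0,0,0,0,0,0.1,0,0,0,0,0,0,-0.1,0,0,0,0,0,0,-0.3,0,0,0,0,0,0,-0.4,0,0,0,0,0,0,-0.4],
)

```text
time: 25.6
ee_pos: [0.5843, 0.0094, 0.2168]
tcp_rot: [180.0, 0.1, 169.1]
wrist_force: [0.7, 0.4, -0.2]
opening: 0.0599
grasp_force: 0.0
```

```bash
python3 - <<'E'
from fit import *
s=bot.camera("side");t=bot.camera("top");h=cv2.cvtColor(s["color"],cv2.COLOR_RGB2HSV)
for nm,lo,hi in(("orange",7,17),("red",0,5),("blue",103,128)):
    m=((h[...,0]>=lo)&(h[...,0]<=hi)&(h[...,1]>150)&(h[...,2]>80)).astype(np.uint8)
    n,l,st,ce=cv2.connectedComponentsWithStats(m)
    print(nm,[(st[i].tolist(),ce[i].round(1).tolist()) for i in range(1,n) if st[i,4]>3 and 215<ce[i,0]<270 and 145<ce[i,1]<240])
print(bot.get_obs()["wrist_force"])
E
```

```text
orange [([245, 171, 2, 5, 7], [245.6, 173.1])]
red []
blue [([233, 156, 28, 66, 1092], [246.2, 192.6])]
[-0.3687  0.1318 -0.6113]
```

Call:
send_rows(
  moves=[0,0,0.3,0,0,0,-0.4,0,0,0.6,0,0,0,-0.4,0,0,0.9,0,0,0,-0.4,0,0,0.9,0,0,0,-0.4,0,0,0.9,0,0,0,-0.4,-0.8,-0.3,0.5,0,0,0,-0.4,-0.9,-0.6,0,0,0,0,-0.4,-0.9,-0.9,0,0,0,0,-0.4],
)

```text
time: 26.7
ee_pos: [0.5188, -0.0357, 0.3207]
tcp_rot: [180.0, 0.2, 169.1]
wrist_force: [-0.6, -1.6, 0.4]
opening: 0.0599
grasp_force: 0.0
```

Call:
send_rows(
  moves=[-0.8,-0.9,0,0,0,0,-0.4,-0.8,-0.9,0,0,0,0,-0.4,-0.8,-0.9,0,0,0,0,-0.4,-0.5,-0.9,0,0,0,0,-0.4,0,-0.9,0,0,0,0,-0.4,0,-0.8,0,0,0,0,-0.4,0,-0.4,0,0,0,0,-0.4,0,0,0,0,0,0,-0.4],
)

```text
time: 27.7
ee_pos: [0.4468, -0.1783, 0.3198]
tcp_rot: [180.0, 0.1, 169.0]
wrist_force: [-0.3, -0.5, -0.1]
opening: 0.0599
grasp_force: 0.0
```

```bash
python3 - <<'E'
from fit import *
s=bot.camera("side");t=bot.camera("top")
for n,c,box in(("side",s,(215,270,145,240)),("top",t,(235,285,140,225))):
  h=cv2.cvtColor(c["color"],cv2.COLOR_RGB2HSV)
  for nm,lo,hi in(("orange",7,17),("red",0,5),("yel",20,32),("blue",103,128)):
    m=((h[...,0]>=lo)&(h[...,0]<=hi)&(h[...,1]>150)&(h[...,2]>80)).astype(np.uint8)
    k,l,st,ce=cv2.connectedComponentsWithStats(m)
    print(n,nm,[(st[i].tolist(),ce[i].round(1).tolist()) for i in range(1,k) if st[i,4]>3 and box[0]<ce[i,0]<box[1] and box[2]<ce[i,1]<box[3]])
for x in(.575,.58,.585,.59,.595,.60):print(x,proj(t,np.array([x,.0185-.167*(x-.5295),.228]))[0])
o=bot.get_obs();print(o["ee_pos"],o["wrist_force"])
E
```

```text
side orange [([245, 171, 2, 5, 8], [245.6, 173.4])]
side red []
side yel []
side blue [([233, 156, 28, 66, 1117], [246.3, 193.3])]
top orange [([253, 179, 8, 2, 9], [256.4, 179.6])]
top red [([254, 176, 7, 4, 21], [257.1, 177.6])]
top yel [([256, 172, 6, 3, 16], [258.5, 173.1])]
top blue [([243, 180, 28, 12, 103], [256.1, 185.6])]
0.575 [255.9969 185.5037]
0.58 [256.3906 183.396 ]
0.585 [256.7839 181.2906]
0.59 [257.1767 179.1876]
0.595 [257.5691 177.0871]
0.6 [257.961 174.989]
[ 0.4468 -0.1776  0.3196] [-0.1816  0.4648  0.463 ]
```

The top view shows collar (row 173), bumper (177.6), spatula (179.6) and scoop (from 180) adjacent on the rod. A short settle, then I hand in.

Call:
send_rows(
  moves=[0,0,0,0,0,0,-0.4,0,0,0,0,0,0,-0.4,0,0,0,0,0,0,-0.4,0,0,0,0,0,0,-0.4,0,0,0,0,0,0,-0.4,0,0,0,0,0,0,-0.4,0,0,0,0,0,0,-0.4,0,0,0,0,0,0,-0.4],
)

```text
time: 28.8
ee_pos: [0.4467, -0.1781, 0.3193]
tcp_rot: [180.0, 0.1, 169.1]
wrist_force: [0.5, -0.7, -0.3]
opening: 0.0597
grasp_force: 0.0
```

```bash
python3 -c "
from workcell import bot
print(bot.job_done())"
```

```text
the job is handed in; nothing more can be done
None
```

The scoop hangs on the hook in front of the spatula; both were pressed against the bumper at about 5–7 N and released, and the job was handed in at about 29 s with no verdict returned (the scoop went on turned half a turn, because joint 6 hit its limit).

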